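Unlock a stored heater, fit its knob and hold it pressed in

TASK

The portable heater has just come out of storage: draw the flat transport-lock plate straight up out of its slot in the heater's top and leave it in the small open tote. Then take the pointer knob (not the round one), turn it so that its D-shaped bore matches the flat of the heater's spindle, push it fully home on the spindle and press it all the way in against the spring, as one does to light the pilot. Finish while still gripping the knob and holding it pressed in; do not let go, and leave the other things on the bench alone.

Things in the scene. Friction and masses are not known exactly. Their poses are not given: they have to be found in the camera images.
- heater: Grey heater, a fixed box 200 (x) x 260 (y) x 130 mm high; origin: centre of its underside; white grille on its -x side. In its frame the spindle's axis is at x -20, y -30 mm; the lock plate's slot is centred at x -20, y -11: 59 mm along x, 7 wide, 25 deep. A carrying bar along y (180 mm long) at x +80 rises 36 mm above the top panel; a black igniter cap 6 mm high is at x -50, y +85.
- plate_center (a point): Centre of the loose aluminium lock plate: 56 mm wide (x), 5 thick (y), 95 tall (z), about 80 g. It stands upright in the heater's slot, parallel to the heater's x, 25 mm inside and 70 mm above the panel; top edge 47.5 mm above this point. Loose fit, lifts straight up, no catch. Its face is 16.5 mm from the spindle's axis: the knob cannot go on while it is there.
- tote_in (a point): Centre of the inner floor (5 mm above the bench) of the small blue tote, the only open one, fixed to the bench: outside 170 (x) x 150 (y) x 70 mm high, walls 5 mm thick, rim 5 mm wider; z up.
- knob_center (a point): Centre of the loose dark grey pointer knob, 40 mm high, 70 g, upright on its round skirt (50 mm diameter, 6 thick); 20 mm above its underside, on its axis. Above, a bar grip 48 mm long (x), 26 wide (y), with a tapering nose at +x reaching 34 mm from the axis. D bore from below, 20 mm deep, ending at this point: radius 7.8, flat 2.8 mm from the axis on the nose (+x) side. 0.8 mm clearance.
- spindle_tip (a point): Centre of the top end of the upright steel D-spindle: 14 mm diameter, 30 mm above the panel when released (160 above the bench), top 3 mm tapered. +x points out through the flat, 2 mm from the axis. The knob is home when its centre comes onto this point, both x axes the same way (nose over the flat). The spindle turns stiffly (0.25 N m), up to 0.6 rad either side of the heater's +x.
- spindle (a joint): How far the spindle is pressed down, m: 0 released, 0.007 at its stop. A spring pushes it back up: about 5 N at the start, 9 N at the stop. With the knob home its underside is 10 mm above the panel when released and 3 mm when fully pressed.
- knob_nose (a point): Tip of the pointer knob's nose, at the height of knob_center and 34 mm from it along the knob's +x; over the spindle's flat when matched.
- knob: The pointer knob as a body; origin on its axis at the underside.
- plate: The lock plate as a body; origin at the centre of its lower edge.
- round_knob: Bystander: plain round knob, 42 mm diameter, 30 mm high, dark grey plastic, no nose; origin under its centre.
- screwdriver: Bystander: screwdriver 190 mm long lying on the bench; origin about its middle.
- tape: Bystander: roll of tape, 90 mm diameter, 24 mm high; origin under its centre.
- spray: Bystander: spray can, 58 mm diameter, 170 mm high; origin under its centre.
- jar: Bystander: small jar, 64 mm diameter, 70 mm high; origin under its centre.
- wood_block: Bystander: offcut of wood 50 x 90 x 35 mm; origin under its centre.
Mind the look-alikes: they are no part of the job. What is shaped like the knob but purple or turquoise is not meant.

How it is judged:
By the outcome, as a careful person would: the job done as asked, in the order asked, and still so for the second after the job is handed in, while the arm keeps its last pose, push and grip.
It also fails if it takes over 64 s, if anything falls off the work surface, if the arm or the gripper's body presses on something with over 40 N, if the wrist force passes 120 N, or if a joint passes its speed limit or range.

ROBOT

A 7-joint arm with a two-finger parallel gripper is mounted at the origin on the work surface. World frame = base frame: x ahead of the robot, y to its left, z up, the work surface at z = 0. Lengths are in m, angles in rad, forces in N, time in s.
With the tool pointing down it reaches from about 0.425 to 0.925 m from the base axis. Payload 6.8 kg.
Tool frame: the origin (TCP) lies at the very end of the fingers, on their centre line; the grasp point (between the pads) lies r.grasp_offset behind it (r.grasp_offset is the distance from the TCP to the grasp point, in m); z points along the fingers, y is the direction in which the jaws open and shut (so a half turn about z gives the same grasp; the last joint's range is limited). The gripper opens to 85 mm and grips with 20 to 120 N. Pads are 22 mm wide; open, the fingers measure 114 mm over their backs; the gripper's body (76 mm by 85 mm) begins 54 mm behind the grasp point. The pads swing forward as they close: fully open they stand 13 mm farther back than shut.
Start: joints at [-1.448, 0.477, 0.022, 1.555, -0.011, 1.109, -0.083], TCP at [0.154, 0.657, 0.231] pointing down, gripper open.
Joint ranges: [-2.96, 2.96], [-0.34, 2.1], [-1.41, 1.46], [0.24, 2.44], [-1.37, 4.51], [0.17, 1.92], [-2.96, 2.96]. Speed limits (rad/s): [2.39, 2.39, 3.14, 3.14, 3.14, 3.14, 3.14].

INTERFACE

Orientations are given as a rotation vector (axis times angle).
In Python, from bench import r gives the robot as it stands.
- The arm moves only by the shell command python3 -m jog 'ROWS' [FORCE]. ROWS is JSON, one flat list of numbers, 7 for each row, row after row: the turn, a rotation vector about the tool's x, y, z normalised to -1 to 1, where 1 is 180 degrees, then the shift along the tool's x, y, z normalised to -1 to 1, where 1 is 200 mm, then the opening, from 0 (shut) to 1 (fully open). In form: [wx, wy, wz, x, y, z, hand, wx, wy, wz, x, y, z, hand, ...]. A call has 1 to 12 rows; each row is the pose to reach, as a shift and turn from the pose measured when the call began, along the tool's axes at that moment, turning the shorter way round; what a row does not reach only later rows make up. A row lasts 1/10 s, in which the tool goes at most 50 mm and 8.59 degrees, less where a joint would pass 70% of its speed; a pose out of reach is approached as far as the arm can. A call with a number of a shift or a turn outside -1 to 1 is refused whole. A call with a gripper value outside its range is refused whole. The fingers move at their own pace and stop on an object; FORCE is the grip in N (left out, the last holds). Time passes only in rows, so rows that repeat a pose let the fingers close. It gives the time, the measured TCP pose, the force and the opening at its end, in the units of the state.
- r.get_obs(): the state, without advancing time (a new reading comes with each control period).
- r.grab_frame(name): name is "scene" or "side" or "wrist"; returns the picture (384x512x3 uint8, red, green, blue); there is no depth.
- r.calibration(name): a dict with "K" (3x3 intrinsics, pixels), "origin" and "rotation" of the camera in the world; the wrist camera has in their place "T_tool_cam" (4x4, takes a point from camera to tool coordinates, whose origin is the TCP and whose axes are the flange's). Camera axes: x right, y up, looking along -z (the intrinsics and any distortion apply to the point x, -y, -z); pixel columns grow to the right and rows downward; lengths in m; the calibration is good to about 2 mm. A picture is of the moment at which its call begins: read the wrist's pose just before it. calibration takes no time and is no camera call.
- r.hand_in(): hands the job in, once; it reports no verdict.
The state is a dict: "clock": time; "joints": joint angles; "qvel": joint speeds; "tau": joint torques, N m; "tcp_pos": TCP position; "orientation": TCP orientation; "contact_force": force on the tool from outside, world axes, zero at the start; "moment": the same for the moment, N m; "grip_width": finger opening in m.
Only numpy, scipy, OpenCV 4.12 (cv2) and the standard library are available. Lean on these libraries where they do the work, as an engineer would, in place of code of your own. Each camera call takes 0.05 s, during which the arm holds its last target.

## Working session

There is one attempt and no reset: what is moved stays moved. The work goes in short steps, Python scripts to look and compute and a shell command to move; the robot and the scene stay as the last step left them, time stands still between calls to the robot, and variables do not carry over. Pictures are saved under pics/ and viewed, and the job is handed in when it is done.

```bash
ls; mkdir -p pics; cat > h.py <<'E'
import numpy as np, cv2
from scipy.spatial.transform import Rotation as R
from bench import r
def save(n,f): cv2.imwrite(f'pics/{n}.png',cv2.cvtColor(f,cv2.COLOR_RGB2BGR))
E
python3 - <<'E'
from h import *
print(r.get_obs(), r.grasp_offset)
for n in ("scene","side","wrist"):
    f=r.grab_frame(n); save(n+"0",f); print(n,r.calibration(n))
E
```

```text
pics
{'clock': 0.0, 'joints': array([-1.4480808 ,  0.47780575,  0.02235095,  1.55644738, -0.01150323,
        1.10927348, -0.08310107]), 'qvel': array([-0.00016107,  0.00077898, -0.00016756, -0.00107858, -0.00032892,
        0.00246566,  0.00237902]), 'tau': array([-6.75378615e-04, -5.96465242e+01,  1.60764221e+00, -2.81180942e+01,
        1.24591507e-02,  9.49209498e-03, -3.58576273e-06]), 'tcp_pos': array([0.1543072 , 0.65652774, 0.23032385]), 'orientation': array([-3.61737197e-01, -3.12062366e+00,  2.83396800e-03]), 'contact_force': array([ 0.59886614,  0.07412407, -0.27356968]), 'moment': array([ 0.01040964,  0.00856317, -0.00445743]), 'grip_width': 0.08534365253011078} 0.0187
scene {'K': array([[395.83720598,   0.        , 254.351247  ],
       [  0.        , 395.83720598, 194.96702922],
       [  0.        ,   0.        ,   1.        ]]), 'origin': array([1.23531167, 0.13195444, 1.22643098]), 'rotation': array([0.4252795 , 0.52772896, 1.67704879])}
side {'K': array([[489.10032562,   0.        , 249.57609089],
       [  0.        , 489.10032562, 192.90980885],
       [  0.        ,   0.        ,   1.        ]]), 'origin': array([-0.1293479 , -0.9906051 ,  1.05993399]), 'rotation': array([ 0.8594256 , -0.25217502, -0.55291552])}
wrist {'K': array([[297.64029998,   0.        , 251.79364615],
       [  0.        , 297.64029998, 190.327336  ],
       [  0.        ,   0.        ,   1.        ]]), 'T_tool_cam': array([[ 6.33836276e-04,  9.53637631e-01,  3.00956587e-01,
         7.71201767e-02],
       [ 9.99999738e-01, -4.99218585e-04, -5.24203453e-04,
         3.21564040e-04],
       [-3.49657017e-04,  3.00956840e-01, -9.53637698e-01,
        -1.43631132e-01],
       [ 0.00000000e+00,  0.00000000e+00,  0.00000000e+00,
         1.00000000e+00]])}
```

View pics/scene0.png

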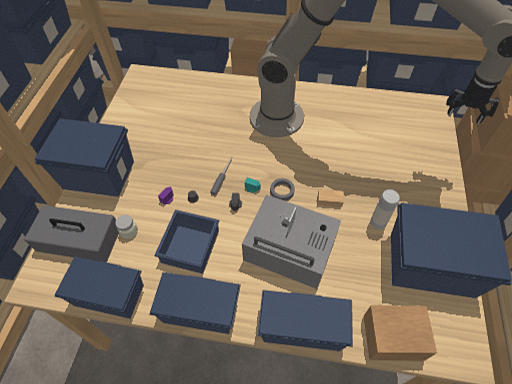

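View pics/side0.png

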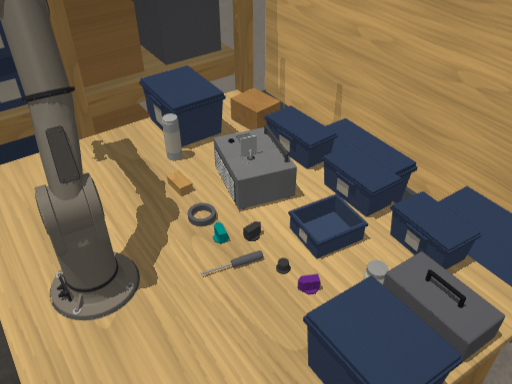

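View pics/wrist0.png

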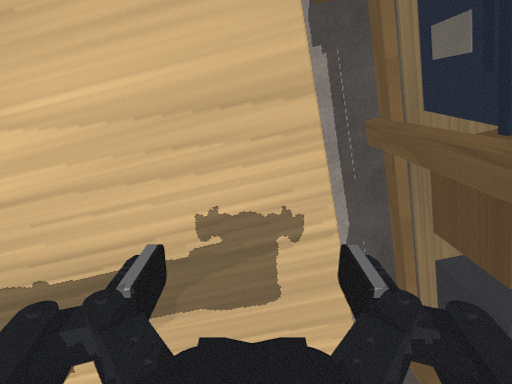

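```bash
python3 - <<'E'
from h import *
a=cv2.imread('pics/scene0.png'); b=cv2.imread('pics/side0.png')
cv2.imwrite('pics/sc_h.png',cv2.resize(a[185:290,150:345],None,fx=4,fy=4,interpolation=cv2.INTER_CUBIC))
cv2.imwrite('pics/sd_h.png',cv2.resize(b[120:270,200:390],None,fx=4,fy=4,interpolation=cv2.INTER_CUBIC))
E
```

```text
(no output)
```

View pics/sc_h.png

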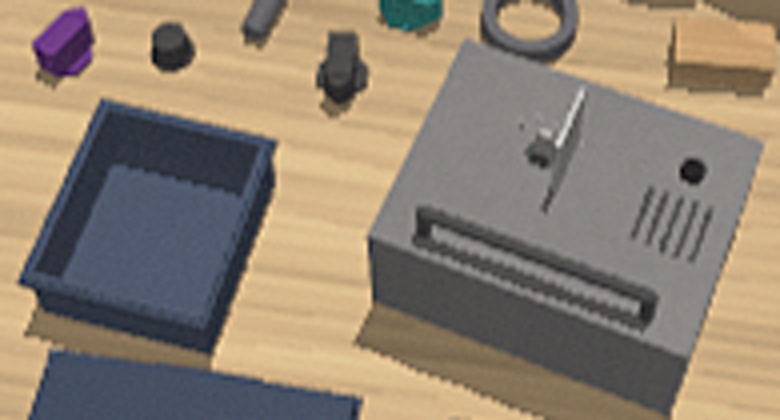

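View pics/sd_h.png

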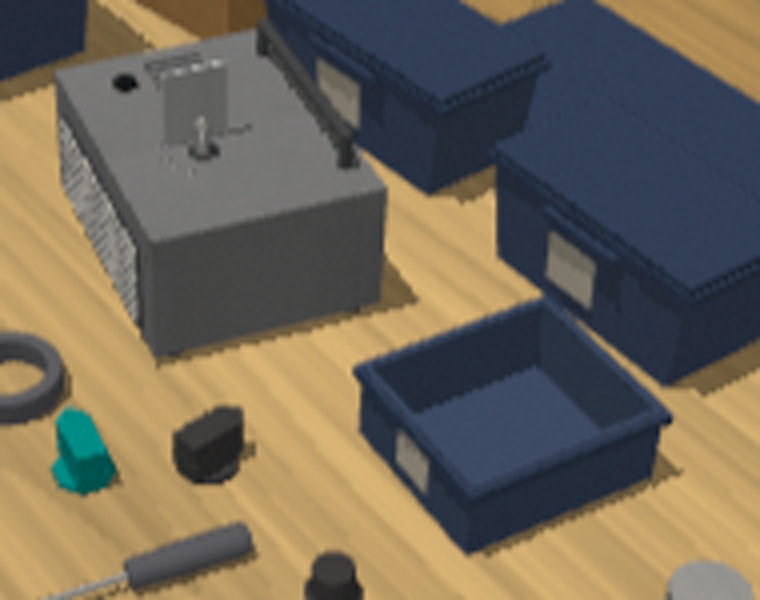

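```bash
cat >> h.py <<'E'
def cam(n,obs=None):
    c=r.calibration(n); K=np.array(c['K'])
    if n=='wrist':
        o=obs; T=np.eye(4);T[:3,:3]=R.from_rotvec(o['orientation']).as_matrix();T[:3,3]=o['tcp_pos']
        T=T@c['T_tool_cam']; return K,T[:3,:3],T[:3,3]
    return K,R.from_rotvec(c['rotation']).as_matrix(),np.array(c['origin'])
def proj(C,P):
    K,Rm,o=C; q=(np.atleast_2d(P)-o)@Rm; q=q*[1,-1,-1]; q=q@K.T; return q[:,:2]/q[:,2:]
def ray(C,uv,z):
    K,Rm,o=C; d=np.linalg.inv(K)@[uv[0],uv[1],1]; d=Rm@(d*[1,-1,-1]); return o+d*(z-o[2])/d[2]
def tri(Cs,uvs):
    A=[];b=[]
    for (K,Rm,o),uv in zip(Cs,uvs):
        d=np.linalg.inv(K)@[uv[0],uv[1],1]; d=Rm@(d*[1,-1,-1]); d/=np.linalg.norm(d); M=np.eye(3)-np.outer(d,d);A.append(M);b.append(M@o)
    return np.linalg.lstsq(np.vstack(A),np.hstack(b),rcond=None)[0]
E
python3 - <<'E'
from h import *
S=cam('scene');D=cam('side')
s=lambda x,y:((x+.5)/4-.5+150,(y+.5)/4-.5+185)
d=lambda x,y:((x+.5)/4-.5+200,(y+.5)/4-.5+120)
from scipy.optimize import least_squares
def fit(pts,z,x0):
    def f(p):
        c,si=np.cos(p[2]),np.sin(p[2]); e=[]
        for C,uv,l in pts:
            e.append(proj(C,[p[0]+c*l[0]-si*l[1],p[1]+si*l[0]+c*l[1],z])[0]-uv)
        return np.ravel(e)
    q=least_squares(f,x0,loss='soft_l1'); print(q.x,np.round(q.fun,1)); return q.x
h=[(S,s(467,40),(-.1,-.13)),(S,s(762,145),(-.1,.13)),(S,s(690,357),(.1,.13)),(S,s(370,238),(.1,-.13)),
(D,d(58,73),(-.1,.13)),(D,d(385,188),(.1,-.13)),(D,d(152,242),(-.1,-.13))]
for C,uv,l in h: print(ray(C,uv,.13),l)
p=fit(h,.13,[.6,0,0])
c,si=np.cos(p[2]),np.sin(p[2]); W=lambda x,y:(round(p[0]+c*x-si*y,4),round(p[1]+si*x+c*y,4))
print('spindle',W(-.02,-.03),'slot',W(-.02,-.011))
for n,uv in ((S,s(541,143)),(D,d(202,120))): print('tip',ray(n,uv,.16))
# plate top corners
for n,uvs in ((S,(s(583,90),s(556,135))),(D,(d(163,68),d(226,60)))):
    for uv in uvs: print('plate top',ray(n,uv,.20))
print('tote')
for n,uvs in ((S,(s(103,100),s(275,143),s(210,330),s(22,283))),(D,(d(357,370),d(545,302),d(672,417),d(473,492)))):
    for uv in uvs: print(ray(n,uv,.07))
print('knob');
for n,uv in ((S,s(343,80)),(D,d(210,450))): print(ray(n,uv,.02))
E
```

```text
[0.4940882  0.03117571 0.13      ] (-0.1, -0.13)
[0.557283   0.27921109 0.13      ] (-0.1, 0.13)
[0.74730594 0.2356691  0.13      ] (0.1, 0.13)
[ 0.68905979 -0.01492428  0.13      ] (0.1, -0.13)
[0.55833529 0.27588938 0.13      ] (-0.1, 0.13)
[ 0.68890931 -0.01749954  0.13      ] (0.1, -0.13)
[0.49687946 0.02845262 0.13      ] (-0.1, -0.13)
[ 0.62265116  0.1321017  -0.23410406] [-0.7  0.2  0.8 -0.4 -0.2  0.9 -0.9  0.1 -1.5 -0.5  0.2 -0.1 -0.5  0.1]
spindle (np.float64(0.5962), np.float64(0.1076)) slot (np.float64(0.6006), np.float64(0.126))
tip [0.60137434 0.10553751 0.16      ]
tip [0.59726146 0.1085632  0.16      ]
plate top [0.57325126 0.13241811 0.2       ]
plate top [0.61642425 0.11679485 0.2       ]
plate top [0.58016601 0.1389875  0.2       ]
plate top [0.62871402 0.12007906 0.2       ]
tote
[ 0.56533452 -0.27561081  0.07      ]
[ 0.58375293 -0.11911736  0.07      ]
[ 0.75885615 -0.13251225  0.07      ]
[ 0.74369119 -0.29172871  0.07      ]
[ 0.58059792 -0.12713832  0.07      ]
[ 0.75248326 -0.14630451  0.07      ]
[ 0.74096947 -0.29945298  0.07      ]
[ 0.56965302 -0.27691067  0.07      ]
knob
[ 0.48093891 -0.08339979  0.02      ]
[ 0.46816016 -0.09360629  0.02      ]
```

```bash
cat >> h.py <<'E'
def Rdown(yawy,flip=0,tilt=0):
    # tool z down, tool y axis at world angle yawy ; tilt about tool x afterwards
    y=np.array([np.cos(yawy),np.sin(yawy),0]); z=np.array([0,0,-1.]); x=np.cross(y,z)
    return np.c_[x,y,z]@R.from_rotvec([tilt,0,0]).as_matrix()
def plan(pos,Rt):
    o=r.get_obs(); Rc=R.from_rotvec(o['orientation']).as_matrix()
    w=R.from_matrix(Rc.T@Rt).as_rotvec(); s=Rc.T@(np.array(pos)-o['tcp_pos'])
    print('turn',np.round(w/np.pi,4),'shift',np.round(s/.2,4),'deg',np.round(np.degrees(w),1),'mm',np.round(s*1e3,1)); 
def st():
    o=r.get_obs(); print('t',round(o['clock'],2),'tcp',np.round(o['tcp_pos'],4),'q',np.round(o['joints'],2),'F',np.round(o['contact_force'],1),'w',round(o['grip_width'],4)); print(np.round(R.from_rotvec(o['orientation']).as_matrix(),3).tolist())
E
python3 - <<'E'
from h import *
st()
psi=np.pi/2-.234
for a in (psi,psi-np.pi): plan([.60,.126,.30],Rdown(a))
E
```

```text
t 0.15 tcp [0.1543 0.6567 0.2305] q [-1.45  0.48  0.02  1.56 -0.01  1.11 -0.08] F [ 0.3  0.3 -0.5] w 0.0853
[[-0.973, 0.229, -0.0], [0.229, 0.973, -0.001], [-0.0, -0.001, -1.0]]
turn [-0.0005  0.      0.001 ] shift [-2.7763 -2.0737 -0.3441] deg [-0.1  0.   0.2] mm [-555.3 -414.7  -68.8]
turn [-1.00e-04 -7.00e-04 -9.99e-01] shift [-2.7763 -2.0737 -0.3441] deg [-0.000e+00 -1.000e-01 -1.798e+02] mm [-555.3 -414.7  -68.8]
```

```bash
python3 -m jog '[0,0,0,-0.5,-0.35,-0.45,1, 0,0,0,-1,-0.75,-0.45,1, 0,0,0,-1,-0.75,-0.45,1, 0,0,0,-1,-0.75,-0.45,1, 0,0,0,-1,-0.75,-0.45,1, 0,0,0,-1,-0.75,-0.45,1]' 40; python3 -c "
from h import *
st();plan([.60,.126,.30],Rdown(np.pi/2-.234))"
```

```text
clock: 0.75
tcp_pos: [0.3193, 0.4608, 0.3224]
orientation: [0.373, 3.117, -0.001]
contact_force: [0.7, -0.3, -0.0]
grip_width: 0.0851
t 0.75 tcp [0.3193 0.4608 0.3224] q [-1.17  0.21  0.11  1.72 -0.02  1.21  0.28] F [ 0.7 -0.3 -0. ] w 0.0851
[[-0.972, 0.236, 0.002], [0.236, 0.972, -0.001], [-0.002, -0.0, -1.0]]
turn [-0.0001  0.0008 -0.0013] shift [-1.7585 -1.2958  0.1169] deg [-0.   0.1 -0.2] mm [-351.7 -259.2   23.4]
```

```bash
python3 -m jog '[0,0,0,-1,-0.74,0,1, 0,0,0,-1,-0.74,0,1, 0,0,0,-1,-0.74,0,1, 0,0,0,-1,-0.74,0,1, 0,0,0,-1,-0.74,0,1, 0,0,0,-1,-0.74,0,1]' ; python3 -c "
from h import *
st();plan([.58,.126,.30],Rdown(np.pi/2-.234))"
```

```text
clock: 1.35
tcp_pos: [0.4827, 0.2633, 0.323]
orientation: [0.388, 3.113, -0.005]
contact_force: [-0.2, 0.1, 0.0]
grip_width: 0.0852
t 1.35 tcp [0.4827 0.2633 0.323 ] q [-0.85  0.19  0.28  1.76 -0.05  1.2   0.76] F [-0.2  0.1  0. ] w 0.0852
[[-0.969, 0.246, 0.004], [0.246, 0.969, -0.003], [-0.005, -0.002, -1.0]]
turn [-0.0008  0.0015 -0.0045] shift [-0.6397 -0.5457  0.1194] deg [-0.1  0.3 -0.8] mm [-127.9 -109.1   23.9]
```

```bash
python3 -m jog '[0,0,-0.0045,-0.64,-0.55,0.1,1, 0,0,-0.0045,-0.64,-0.55,0.1,1, 0,0,-0.0045,-0.64,-0.55,0.1,1, 0,0,-0.0045,-0.64,-0.55,0.1,1, 0,0,-0.0045,-0.64,-0.55,0.1,1, 0,0,-0.0045,-0.64,-0.55,0.1,1]' ; python3 -c "
from h import *
st()
f=r.grab_frame('wrist'); save('w1',f); cv2.imwrite('pics/w1b.png',cv2.resize(cv2.imread('pics/w1.png'),None,fx=1.5,fy=1.5,interpolation=cv2.INTER_CUBIC))"
```

```text
clock: 1.95
tcp_pos: [0.5796, 0.1259, 0.3034]
orientation: [0.367, 3.117, -0.005]
contact_force: [0.1, 0.8, 0.5]
grip_width: 0.0859
t 1.95 tcp [0.5796 0.1259 0.3034] q [-0.61  0.29  0.37  1.69 -0.11  1.18  1.12] F [0.1 0.8 0.5] w 0.0859
[[-0.973, 0.232, 0.003], [0.232, 0.973, -0.003], [-0.004, -0.002, -1.0]]
```

View pics/w1b.png

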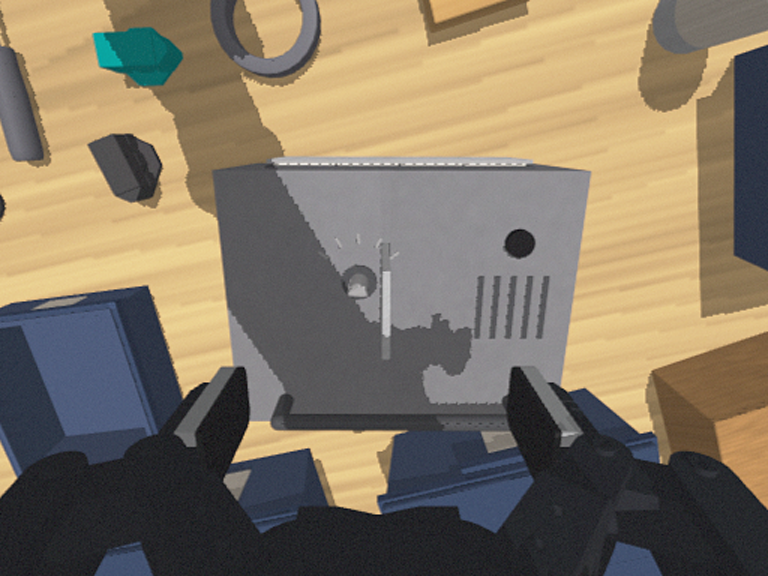

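```bash
python3 -c "
from h import *
a=cv2.imread('pics/w1.png')
A=cv2.resize(a[75:150,45:125],None,fx=7,fy=7,interpolation=cv2.INTER_CUBIC)
B=cv2.resize(a[155:250,215:285],None,fx=6,fy=6,interpolation=cv2.INTER_CUBIC)
cv2.imwrite('pics/w1k.png',cv2.convertScaleAbs(A,alpha=1.8)); cv2.imwrite('pics/w1s.png',B)"
```

```text
(no output)
```

View pics/w1k.png

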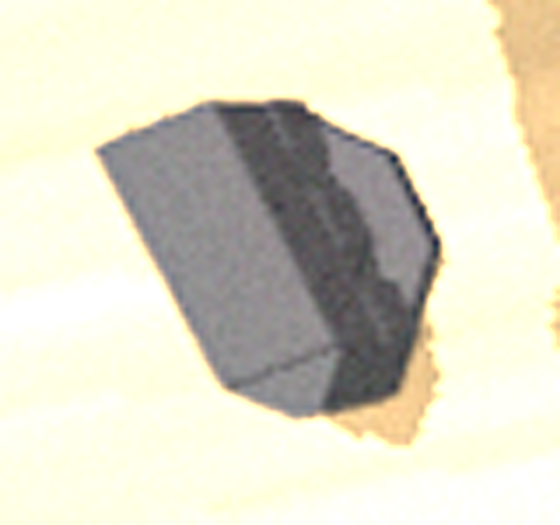

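View pics/w1s.png

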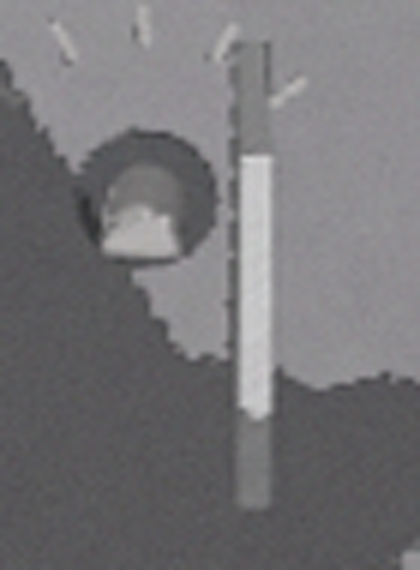

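```bash
cat >> h.py <<'E'
HP=np.array([0.62265,0.1321,-0.2341])
def hw(x,y,z):
    c,s=np.cos(HP[2]),np.sin(HP[2]); return [HP[0]+c*x-s*y,HP[1]+s*x+c*y,z]
O1=dict(tcp_pos=np.array([0.5796,0.1259,0.3034]),orientation=np.array([0.367,3.117,-0.005]))
E
python3 - <<'E'
from h import *
W=cam('wrist',O1)
c=lambda x,y,f,ox,oy:((x+.5)/f-.5+ox,(y+.5)/f-.5+oy)
ss=lambda x,y:c(x,y,6,215,155); kk=lambda x,y:c(x,y,7,45,75)
for n,P in dict(ta=hw(-.048,-.011,.2),tb=hw(.008,-.011,.2),sa=hw(-.0495,-.011,.13),sb=hw(.0095,-.011,.13),tip=hw(-.02,-.03,.16)).items():
    p=proj(W,P)[0]; print(n,(p-[215,155]+.5)*6-.5)
print('heater corners', [ (l,np.round(proj(W,hw(*l,.13))[0]*1.5)) for l in ((-.1,-.13),(-.1,.13),(.1,.13),(.1,-.13))])
print('plate ctr top', ray(W,ss(254,275),.2), hw(-.02,-.011,.2))
k={n:ray(W,kk(*p),.04) for n,p in dict(a=(98,150),b=(212,100),c=(335,345),d=(225,385),n=(303,415)).items()}
for n in k: print(n,k[n])
d=(k['c']-k['b']+k['d']-k['a']); print('yaw knob',np.degrees(np.arctan2(d[1],d[0])), np.linalg.norm(k['c']-k['b']),np.linalg.norm(k['d']-k['a']),np.linalg.norm(k['a']-k['b']))
print('ctr (rear mid)+24mm', (k['a']+k['b'])/2+.024*d/np.linalg.norm(d))
E
```

```text
ta [257.07173211 156.37578328]
tb [254.84603236 508.44428587]
sa [251.08577678  42.5084573 ]
sb [249.51863678 346.30974545]
tip [140.41999851 250.68272009]
heater corners [((-0.1, -0.13), array([212., 170.])), ((-0.1, 0.13), array([590., 171.])), ((0.1, 0.13), array([555., 421.])), ((0.1, -0.13), array([239., 420.]))]
plate ctr top [0.59090821 0.12801109 0.2       ] [np.float64(0.6006438859648977), np.float64(0.12603939400108616), 0.2]
a [ 0.44652234 -0.10180497  0.04      ]
b [ 0.4432398  -0.07750728  0.04      ]
c [ 0.49006193 -0.07267415  0.04      ]
d [ 0.49221191 -0.09626788  0.04      ]
n [ 0.50103732 -0.08388615  0.04      ]
yaw knob 6.395947040897499 0.04707091496711394 0.04602386259185591 0.024518411607677065
ctr (rear mid)+24mm [ 0.46873169 -0.08698256  0.04      ]
```

```bash
python3 -c "
from h import *
plan([.6006,.126,.22],Rdown(np.pi/2-.234));plan([.6006,.126,.169],Rdown(np.pi/2-.234))"
```

```text
turn [-0.0006  0.0012  0.0005] shift [-0.1034  0.0208  0.418 ] deg [-0.1  0.2  0.1] mm [-20.7   4.2  83.6]
turn [-0.0006  0.0012  0.0005] shift [-0.1024  0.0213  0.673 ] deg [-0.1  0.2  0.1] mm [-20.5   4.3 134.6]
```

```bash
python3 -m jog '[0,0.0012,0,-0.103,0.021,0.21,1, 0,0.0012,0,-0.103,0.021,0.42,1, 0,0.0012,0,-0.103,0.021,0.42,0.6, 0,0.0012,0,-0.103,0.021,0.42,0.6, 0,0.0012,0,-0.103,0.021,0.55,0.6, 0,0.0012,0,-0.103,0.021,0.673,0.6, 0,0.0012,0,-0.103,0.021,0.673,0.6, 0,0.0012,0,-0.103,0.021,0.673,0.6]' ; python3 -c "
from h import *
st()
f=r.grab_frame('wrist'); save('w2',f);f=r.grab_frame('side'); save('s2',f); a=cv2.imread('pics/s2.png');cv2.imwrite('pics/s2b.png',cv2.resize(a[100:220,180:320],None,fx=4,fy=4))"
```

```text
clock: 2.8
tcp_pos: [0.6016, 0.1268, 0.1714]
orientation: [0.363, 3.119, -0.001]
contact_force: [0.4, 1.3, 1.3]
grip_width: 0.0511
t 2.8 tcp [0.6016 0.1268 0.1714] q [-0.56  0.45  0.34  1.78 -0.18  0.93  1.19] F [0.4 1.3 1.3] w 0.0511
[[-0.973, 0.23, 0.002], [0.23, 0.973, -0.001], [-0.002, -0.0, -1.0]]
```

View pics/w2.png

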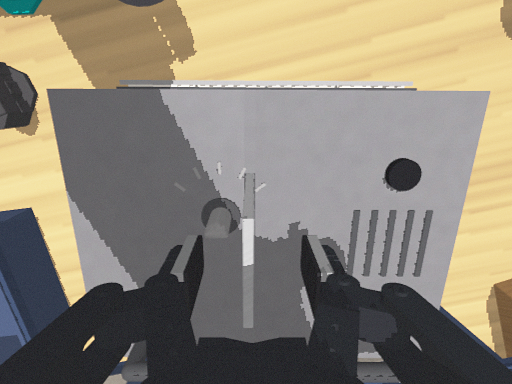

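View pics/s2b.png

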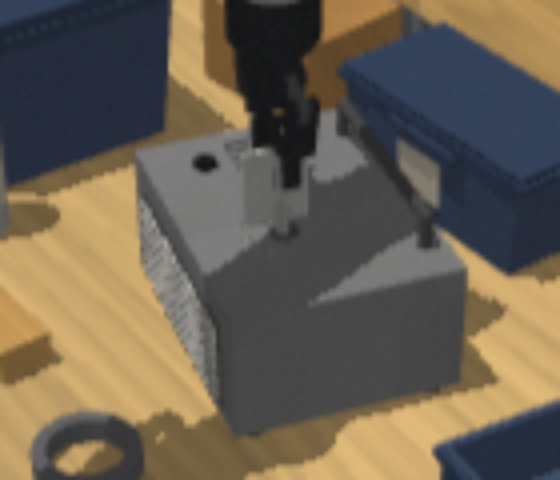

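```bash
python3 -m jog '[0,0,0,0,0,0,0, 0,0,0,0,0,0,0, 0,0,0,0,0,0,0, 0,0,0,0,0,0,0, 0,0,0,0,0,0,0, 0,0,0,0,0,-0.05,0, 0,0,0,0,0,-0.1,0, 0,0,0,0,0,-0.2,0, 0,0,0,0,0,-0.3,0, 0,0,0,0,0,-0.3,0]' 60; python3 -c "
from h import *
st()
f=r.grab_frame('side'); save('s3',f); a=cv2.imread('pics/s3.png');cv2.imwrite('pics/s3b.png',cv2.resize(a[60:220,180:320],None,fx=4,fy=4))"
```

```text
clock: 3.9
tcp_pos: [0.6039, 0.1271, 0.2352]
orientation: [0.363, 3.112, 0.004]
contact_force: [0.5, -0.9, -1.6]
grip_width: 0.0038
t 3.9 tcp [0.6039 0.1271 0.2352] q [-0.58  0.39  0.36  1.72 -0.15  1.05  1.17] F [ 0.5 -0.9 -1.6] w 0.0038
[[-0.973, 0.23, 0.009], [0.23, 0.973, 0.002], [-0.008, 0.004, -1.0]]
```

View pics/s3b.png

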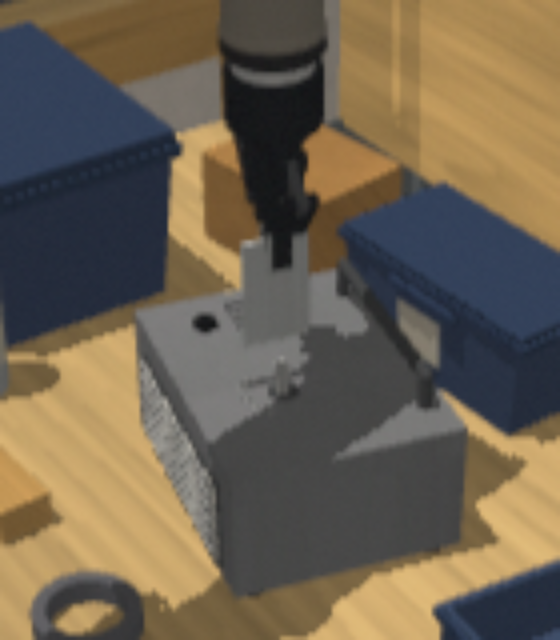

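```bash
python3 -c "
from h import *
Rt=Rdown(np.radians(85),tilt=np.radians(30))
t=np.radians(85);y=np.array([np.cos(t),np.sin(t),0]);C=np.array([.662,-.209,0])
P=C-.017*y+[0,0,.068];print(P)
plan(hw(-.02,-.011,.31),Rdown(np.pi/2-.234));plan(P+[0,0,.13],Rt);plan(P,Rt)"
```

```text
[ 0.66051835 -0.22593531  0.068     ]
turn [0.0008 0.0019 0.0007] shift [ 0.0079 -0.0061 -0.3829] deg [0.1 0.3 0.1] mm [  1.6  -1.2 -76.6]
turn [ 0.167  -0.0101 -0.0455] shift [-0.6845 -1.6514  0.1774] deg [30.1 -1.8 -8.2] mm [-136.9 -330.3   35.5]
turn [ 0.167  -0.0101 -0.0455] shift [-0.6806 -1.6529  0.8274] deg [30.1 -1.8 -8.2] mm [-136.1 -330.6  165.5]
```

```bash
python3 -m jog '[0,0,0,0,0,-0.2,0, 0,0,0,0,0,-0.38,0, 0,0,0,-0.1,-0.15,-0.38,0, 0,0,0,-0.2,-0.4,-0.38,0, 0,0,0,-0.3,-0.6,-0.38,0, 0,0,0,-0.4,-0.8,-0.38,0, 0,0,0,-0.45,-0.95,-0.38,0, 0,0,0,-0.45,-0.95,-0.38,0]'; python3 -c "
from h import *
st()
Rt=Rdown(np.radians(85),tilt=np.radians(30))
P=np.array([.6605,-.226,.068])
plan(P+[0,0,.13],Rt);plan(P,Rt)"
```

```text
clock: 4.75
tcp_pos: [0.6454, -0.0859, 0.3087]
orientation: [0.377, 3.114, -0.003]
contact_force: [-0.2, 0.4, -0.8]
grip_width: 0.0037
t 4.75 tcp [ 0.6454 -0.0859  0.3087] q [-0.29  0.4   0.45  1.55 -0.18  1.23  1.52] F [-0.2  0.4 -0.8] w 0.0037
[[-0.971, 0.239, 0.005], [0.239, 0.971, -0.003], [-0.005, -0.001, -1.0]]
turn [ 0.1658 -0.0111 -0.0482] shift [-0.2374 -0.6615  0.5556] deg [29.8 -2.  -8.7] mm [ -47.5 -132.3  111.1]
turn [ 0.1658 -0.0111 -0.0482] shift [-0.2339 -0.6606  1.2056] deg [29.8 -2.  -8.7] mm [ -46.8 -132.1  241.1]
```

```bash
python3 -m jog '[0.04,-0.003,-0.012,-0.06,-0.16,0.1,0, 0.08,-0.006,-0.024,-0.12,-0.33,0.2,0, 0.12,-0.008,-0.036,-0.18,-0.5,0.3,0, 0.166,-0.011,-0.048,-0.237,-0.66,0.45,0, 0.166,-0.011,-0.048,-0.237,-0.66,0.555,0, 0.166,-0.011,-0.048,-0.237,-0.66,0.555,0, 0.166,-0.011,-0.048,-0.237,-0.66,0.555,0]'; python3 -c "
from h import *
Rt=Rdown(np.radians(85),tilt=np.radians(30))
P=np.array([.6605,-.226,.068])
st()
plan(P,Rt)
f=r.grab_frame('side'); save('s4',f); a=cv2.imread('pics/s4.png');cv2.imwrite('pics/s4b.png',cv2.resize(a[80:270,240:400],None,fx=3,fy=3))
f=r.grab_frame('scene'); save('c4',f); a=cv2.imread('pics/c4.png');cv2.imwrite('pics/c4b.png',cv2.resize(a[120:300,130:290],None,fx=3,fy=3))"
```

```text
clock: 5.45
tcp_pos: [0.6606, -0.2251, 0.198]
orientation: [-0.131, -3.009, 0.807]
contact_force: [-0.2, -0.5, -0.6]
grip_width: 0.0037
t 5.45 tcp [ 0.6606 -0.2251  0.198 ] q [-0.39  0.62  0.58  1.65  0.25  0.97  1.44] F [-0.2 -0.5 -0.6] w 0.0037
[[-0.996, 0.075, -0.045], [0.087, 0.863, -0.498], [0.001, -0.5, -0.866]]
turn [-0.0001 -0.0003  0.0001] shift [-0.0006  0.3213  0.5653] deg [-0.  -0.1  0. ] mm [-1.000e-01  6.430e+01  1.131e+02]
```

View pics/s4b.png

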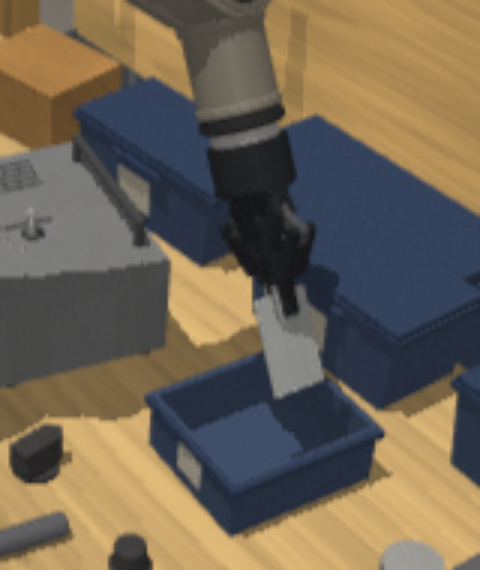

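View pics/c4b.png

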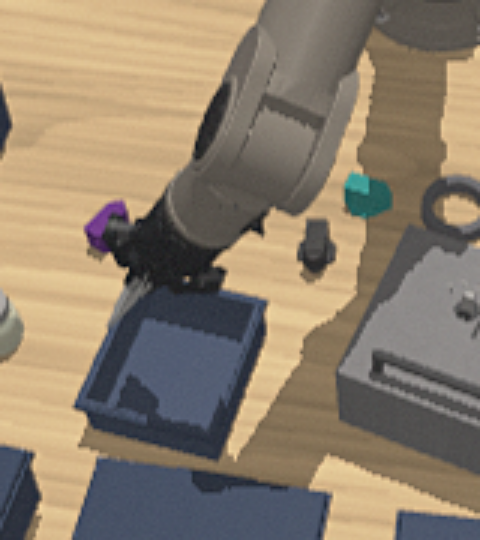

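```bash
python3 -m jog '[0,0,0,0,0.08,0.14,0, 0,0,0,0,0.16,0.28,0, 0,0,0,0,0.24,0.42,0, 0,0,0,0,0.29,0.5,0, 0,0,0,0,0.31,0.54,0, 0,0,0,0,0.31,0.54,0]'; python3 -c "
from h import *
st()
f=r.grab_frame('side'); save('s5',f); a=cv2.imread('pics/s5.png');cv2.imwrite('pics/s5b.png',cv2.resize(a[80:270,240:400],None,fx=3,fy=3))"
```

```text
clock: 6.15
tcp_pos: [0.6618, -0.2263, 0.0755]
orientation: [-0.134, -3.012, 0.808]
contact_force: [-0.1, 0.8, -0.1]
grip_width: 0.004
t 6.15 tcp [ 0.6618 -0.2263  0.0755] q [-0.36  0.78  0.54  1.71  0.22  0.77  1.37] F [-0.1  0.8 -0.1] w 0.004
[[-0.996, 0.078, -0.042], [0.088, 0.862, -0.498], [-0.002, -0.5, -0.866]]
```

View pics/s5b.png

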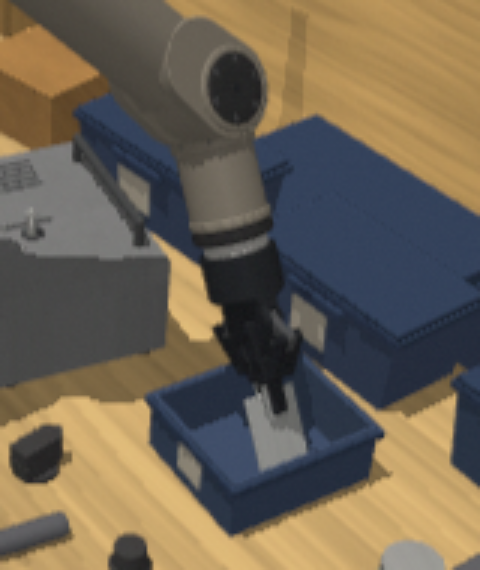

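```bash
python3 -m jog '[0,0,0,0,0.018,0.032,0, 0,0,0,0,0.018,0.032,0.35, 0,0,0,0,0.018,0.032,0.35, 0,0,0,0,0.018,0.032,0.35, 0,0,0,0,0.018,0.032,0.35, 0,0,0,0,0.018,-0.1,0.35, 0,0,0,0,0,-0.25,0.35, 0,0,0,0,-0.15,-0.5,0.35, 0,0,0,0,-0.25,-0.7,0.35, 0,0,0,0,-0.25,-0.7,0.35]'; python3 -c "
from h import *
st()
f=r.grab_frame('side'); save('s6',f); a=cv2.imread('pics/s6.png');cv2.imwrite('pics/s6b.png',cv2.resize(a[80:270,240:400],None,fx=3,fy=3))
f=r.grab_frame('wrist'); save('w6',f)"
```

```text
clock: 7.2
tcp_pos: [0.6676, -0.2013, 0.2305]
orientation: [-0.14, -3.024, 0.811]
contact_force: [0.9, -0.5, 0.1]
grip_width: 0.0301
t 7.2 tcp [ 0.6676 -0.2013  0.2305] q [-0.43  0.58  0.59  1.62  0.25  1.03  1.42] F [ 0.9 -0.5  0.1] w 0.0301
[[-0.996, 0.084, -0.031], [0.088, 0.862, -0.499], [-0.016, -0.5, -0.866]]
```

View pics/s6b.png

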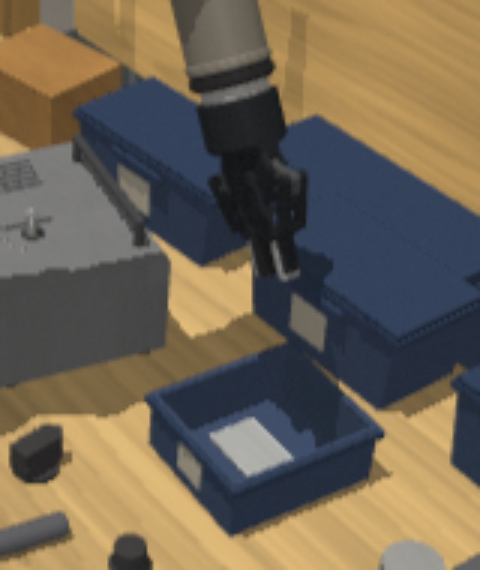

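View pics/w6.png

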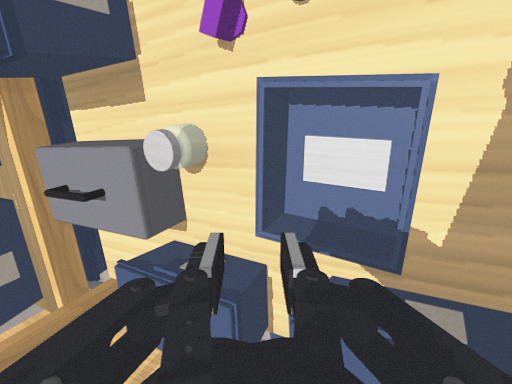

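```bash
python3 -c "
from h import *
Rt=Rdown(np.radians(96.4))
plan([.51,-.085,.22],Rt)"
```

```text
turn [-0.1662 -0.0143 -0.0629] shift [ 0.8228  0.4457 -0.2375] deg [-29.9  -2.6 -11.3] mm [164.6  89.1 -47.5]
```

```bash
python3 -m jog '[-0.04,-0.003,-0.015,0.15,0.08,-0.05,0.6, -0.08,-0.007,-0.03,0.33,0.18,-0.1,0.6, -0.12,-0.01,-0.045,0.5,0.27,-0.15,0.6, -0.166,-0.014,-0.063,0.66,0.36,-0.2,0.6, -0.166,-0.014,-0.063,0.82,0.445,-0.237,0.6, -0.166,-0.014,-0.063,0.82,0.445,-0.237,0.6, -0.166,-0.014,-0.063,0.82,0.445,-0.237,0.6]'; python3 -c "
from h import *
st()
o=r.get_obs()
f=r.grab_frame('wrist'); save('w7',f); np.savez('o7',p=o['tcp_pos'],q=o['orientation'])
cv2.imwrite('pics/w7b.png',cv2.resize(cv2.imread('pics/w7.png'),None,fx=1.5,fy=1.5,interpolation=cv2.INTER_CUBIC))"
```

```text
clock: 8.0
tcp_pos: [0.5095, -0.0849, 0.2189]
orientation: [0.176, -3.134, 0.0]
contact_force: [0.5, -0.3, -0.9]
grip_width: 0.051
t 8.0 tcp [ 0.5095 -0.0849  0.2189] q [-0.26  0.24  0.36  1.96 -0.1   0.96  1.83] F [ 0.5 -0.3 -0.9] w 0.051
[[-0.994, -0.112, -0.003], [-0.112, 0.994, -0.0], [0.003, -0.0, -1.0]]
```

View pics/w7b.png

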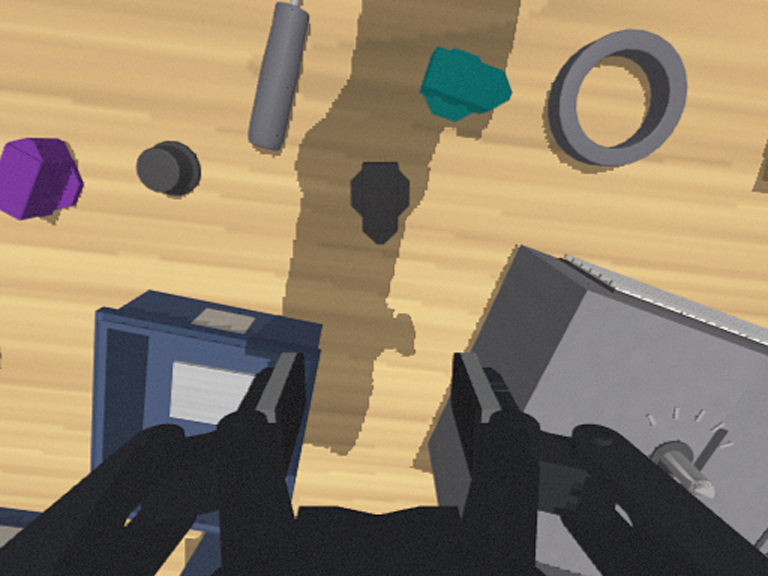

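```bash
python3 -c "
from h import *
a=cv2.imread('pics/w7.png')
A=cv2.resize(a[100:170,225:285],None,fx=8,fy=8,interpolation=cv2.INTER_CUBIC)
cv2.imwrite('pics/w7k.png',cv2.convertScaleAbs(A,alpha=2.5))
B=cv2.resize(a[260:340,420:500],None,fx=7,fy=7,interpolation=cv2.INTER_CUBIC)
cv2.imwrite('pics/w7s.png',B)"
```

```text
(no output)
```

View pics/w7k.png

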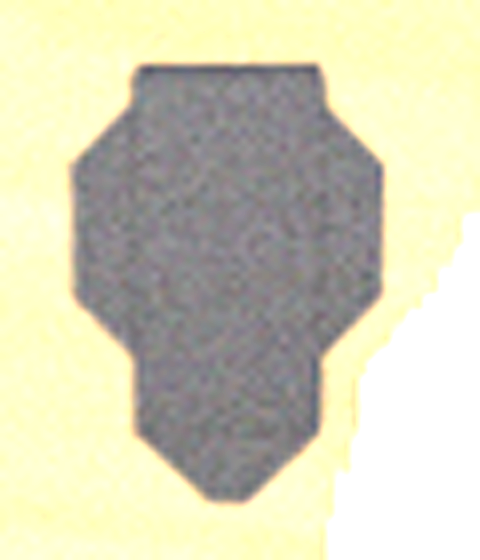

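View pics/w7s.png

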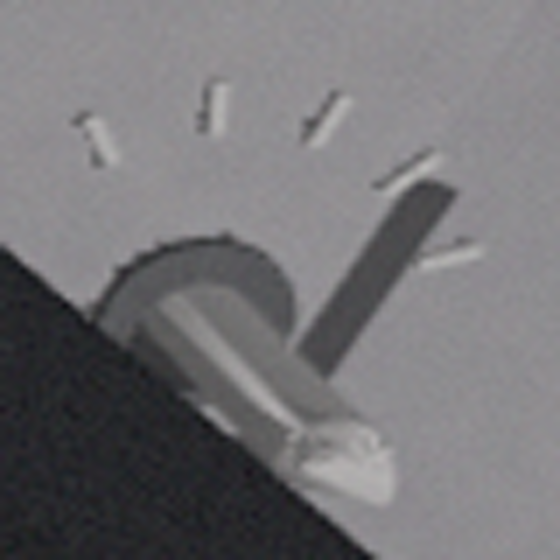

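```bash
python3 -c "
from h import *
z=np.load('o7.npz');W=cam('wrist',dict(tcp_pos=z['p'],orientation=z['q']))
c=lambda x,y:((x+.5)/8-.5+225,(y+.5)/8-.5+100)
P=[ray(W,c(*p),.04) for p in ((135,67),(320,67),(320,432),(137,432),(228,500))]
for p in P: print(p)
d=P[2]-P[1]+P[3]-P[0]; d/=np.linalg.norm(d); print(np.degrees(np.arctan2(d[1],d[0])))
print('shoulders to rear',np.linalg.norm(P[2]-P[1]), 'nose', np.linalg.norm(P[4]-(P[0]+P[1])/2))
print((P[0]+P[1])/2+.024*d, P[4]-.034*d)
S=[ray(W,c(*p),.006) for p in ((72,228),(382,228))]; print(S,(S[0]+S[1])/2)
K=(P[0]+P[1])/2+.024*d
"
```

```text
[ 0.44512349 -0.10255754  0.04      ]
[ 0.44240267 -0.0785322   0.04      ]
[ 0.4901492  -0.07250508  0.04      ]
[ 0.49296371 -0.09736658  0.04      ]
[ 0.50096233 -0.08392738  0.04      ]
6.6936289565788964
shoulders to rear 0.048125431958944365 nose 0.05758077184754439
[ 0.46759949 -0.08774742  0.04      ] [ 0.46719408 -0.08789043  0.04      ]
[array([ 0.47015543, -0.1104411 ,  0.006     ]), array([ 0.46501678, -0.0650588 ,  0.006     ])] [ 0.4675861  -0.08774995  0.006     ]
```

```bash
python3 -c "
from h import *
plan([.4676,-.0878,.07],Rdown(np.radians(96.55)));plan([.4676,-.0878,.011],Rdown(np.radians(96.55)))"
```

```text
turn [-0.0002 -0.0007 -0.0007] shift [0.2132 0.0108 0.7462] deg [-0.  -0.1 -0.1] mm [ 42.6   2.2 149.2]
turn [-0.0002 -0.0007 -0.0007] shift [0.2126 0.011  1.0412] deg [-0.  -0.1 -0.1] mm [ 42.5   2.2 208.2]
```

```bash
python3 -m jog '[0,0,0,0.213,0.011,0.2,0.65, 0,0,0,0.213,0.011,0.4,0.65, 0,0,0,0.213,0.011,0.6,0.65, 0,0,0,0.213,0.011,0.746,0.65, 0,0,0,0.213,0.011,0.746,0.65, 0,0,0,0.213,0.011,0.746,0.65]'; python3 -c "
from h import *
st();o=r.get_obs()
plan([.4676,-.0878,.011],Rdown(np.radians(96.55)))
f=r.grab_frame('wrist'); save('w8',f);cv2.imwrite('pics/w8b.png',cv2.convertScaleAbs(cv2.imread('pics/w8.png'),alpha=1.8))"
```

```text
clock: 8.65
tcp_pos: [0.4682, -0.088, 0.0699]
orientation: [0.176, -3.133, 0.002]
contact_force: [-0.1, -0.0, 0.3]
grip_width: 0.0555
t 8.65 tcp [ 0.4682 -0.088   0.0699] q [-0.19  0.41  0.3   2.17 -0.21  0.6   1.94] F [-0.1 -0.   0.3] w 0.0555
[[-0.994, -0.112, -0.003], [-0.112, 0.994, -0.002], [0.004, -0.001, -1.0]]
turn [-0.0004 -0.0011 -0.0007] shift [0.0016 0.0019 0.2944] deg [-0.1 -0.2 -0.1] mm [ 0.3  0.4 58.9]
```

View pics/w8b.png

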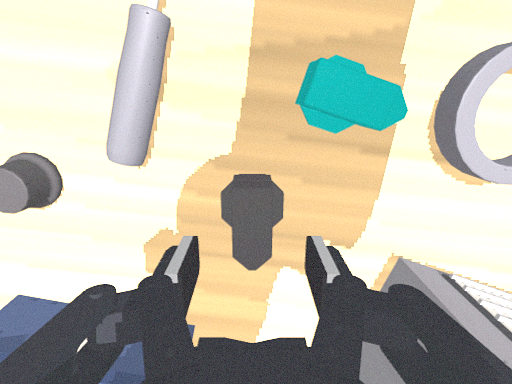

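```bash
python3 -m jog '[0,-0.001,0,0.002,0.002,0.15,0.65, 0,-0.001,0,0.002,0.002,0.25,0.65, 0,-0.001,0,0.002,0.002,0.294,0.65, 0,-0.001,0,0.002,0.002,0.294,0.65, 0,-0.001,0,0.002,0.002,0.294,0.65]'; python3 -c "
from h import *
st();plan([.4676,-.0878,.011],Rdown(np.radians(96.55)))"
```

```text
clock: 9.2
tcp_pos: [0.4695, -0.088, 0.0131]
orientation: [-0.176, 3.133, -0.002]
contact_force: [0.0, -0.2, 0.1]
grip_width: 0.0558
t 9.2 tcp [ 0.4695 -0.088   0.0131] q [-0.14  0.51  0.24  2.19 -0.27  0.46  1.99] F [ 0.  -0.2  0.1] w 0.0558
[[-0.994, -0.112, 0.004], [-0.112, 0.994, -0.001], [-0.004, -0.002, -1.0]]
turn [-0.0006  0.0012 -0.0007] shift [0.0094 0.002  0.0106] deg [-0.1  0.2 -0.1] mm [1.9 0.4 2.1]
```

```bash
python3 -m jog '[0,0.0012,0,0.0094,0.002,0.008,0.65, 0,0.0012,0,0.0094,0.002,0.008,0, 0,0.0012,0,0.0094,0.002,0.008,0, 0,0.0012,0,0.0094,0.002,0.008,0, 0,0.0012,0,0.0094,0.002,0.008,0, 0,0.0012,0,0.0094,0.002,0.008,0]' 80; python3 -c "
from h import *
st()
f=r.grab_frame('wrist'); save('w9',f);cv2.imwrite('pics/w9b.png',cv2.convertScaleAbs(cv2.imread('pics/w9.png'),alpha=1.8))"
```

```text
clock: 9.8
tcp_pos: [0.4681, -0.0878, 0.0123]
orientation: [-0.176, 3.135, -0.002]
contact_force: [-1.3, 0.2, 8.1]
grip_width: 0.0247
t 9.8 tcp [ 0.4681 -0.0878  0.0123] q [-0.14  0.52  0.24  2.19 -0.27  0.46  1.99] F [-1.3  0.2  8.1] w 0.0247
[[-0.994, -0.112, 0.001], [-0.112, 0.994, -0.002], [-0.001, -0.002, -1.0]]
```

View pics/w9b.png

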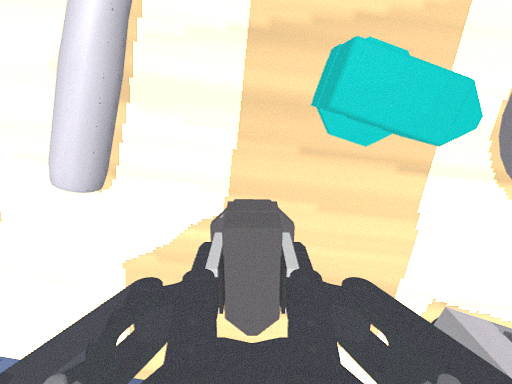

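```bash
python3 -m jog '[0,0,0,0,0,-0.1,0, 0,0,0,0,0,-0.3,0, 0,0,0,0,0,-0.5,0, 0,0,0,0,0,-0.75,0, 0,0,0,0,0,-1,0, 0,0,0,-0.2,0.1,-1,0, 0,0,0,-0.3,0.2,-1,0, 0,0,0,-0.3,0.2,-1,0]'; python3 -c "
from h import *
st()
Rt=Rdown(np.pi/2-.2341)
plan(hw(.035,-.03,.23),Rt);plan(hw(.035,-.03,.195),Rt)
f=r.grab_frame('side'); save('s10',f); cv2.imwrite('pics/s10b.png',cv2.resize(cv2.imread('pics/s10.png')[100:250,200:350],None,fx=4,fy=4))"
```

```text
clock: 10.65
tcp_pos: [0.5254, -0.0369, 0.213]
orientation: [-0.185, 3.132, -0.0]
contact_force: [0.2, 0.3, -1.4]
grip_width: 0.025
t 10.65 tcp [ 0.5254 -0.0369  0.213 ] q [-0.35  0.26  0.35  1.95 -0.11  0.95  1.75] F [ 0.2  0.3 -1.4] w 0.025
[[-0.993, -0.117, 0.004], [-0.117, 0.993, 0.0], [-0.004, -0.0, -1.0]]
turn [1.00e-04 1.30e-03 1.12e-01] shift [-0.6952  0.581  -0.0826] deg [ 0.   0.2 20.2] mm [-139.   116.2  -16.5]
turn [1.00e-04 1.30e-03 1.12e-01] shift [-0.6945  0.5811  0.0924] deg [ 0.   0.2 20.2] mm [-138.9  116.2   18.5]
```

View pics/s10b.png

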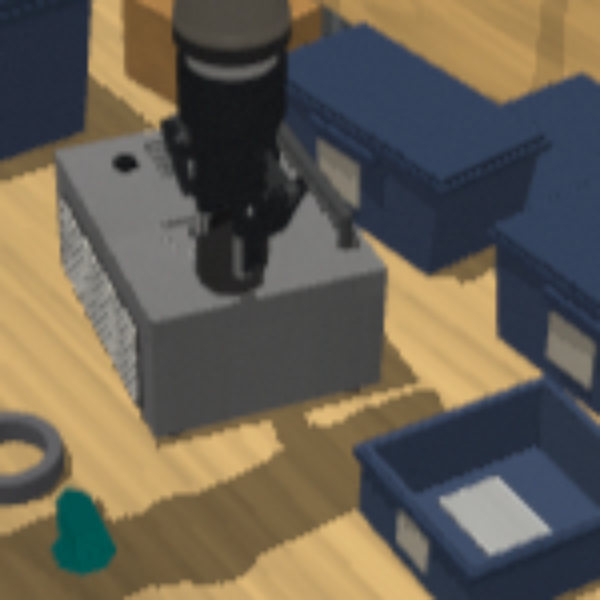

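Knob is held, nothing else disturbed. Move to view the spindle.

```bash
python3 -m jog '[0,0,0.03,-0.17,0.14,-0.08,0, 0,0,0.07,-0.35,0.29,-0.08,0, 0,0.001,0.112,-0.52,0.44,-0.08,0, 0,0.001,0.112,-0.695,0.58,-0.08,0, 0,0.001,0.112,-0.695,0.58,0.09,0, 0,0.001,0.112,-0.695,0.58,0.09,0, 0,0.001,0.112,-0.695,0.58,0.09,0]'; python3 -c "
from h import *
st()
o=r.get_obs()
f=r.grab_frame('wrist'); save('w11',f); np.savez('o11',p=o['tcp_pos'],q=o['orientation'])
W=cam('wrist',o); print('pred tip',proj(W,hw(-.02,-.03,.16)))"
```

```text
clock: 11.4
tcp_pos: [0.6469, 0.0899, 0.1936]
orientation: [-0.373, -3.115, 0.005]
contact_force: [-0.6, -0.7, -0.3]
grip_width: 0.0246
t 11.4 tcp [0.6469 0.0899 0.1936] q [-0.5   0.5   0.37  1.66 -0.2   1.02  1.27] F [-0.6 -0.7 -0.3] w 0.0246
[[-0.972, 0.236, -0.005], [0.236, 0.972, -0.003], [0.004, -0.004, -1.0]]
pred tip [[260.04414468 138.57339337]]
```

View pics/w11.png

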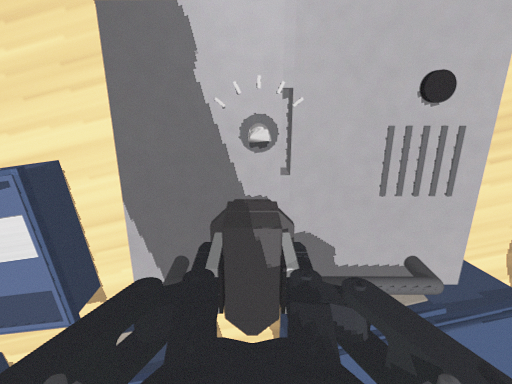

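```bash
python3 -c "
from h import *
a=cv2.imread('pics/w11.png')
cv2.imwrite('pics/w11s.png',cv2.resize(a[105:160,230:290],None,fx=12,fy=10.9,interpolation=cv2.INTER_CUBIC))"
```

```text
(no output)
```

View pics/w11s.png

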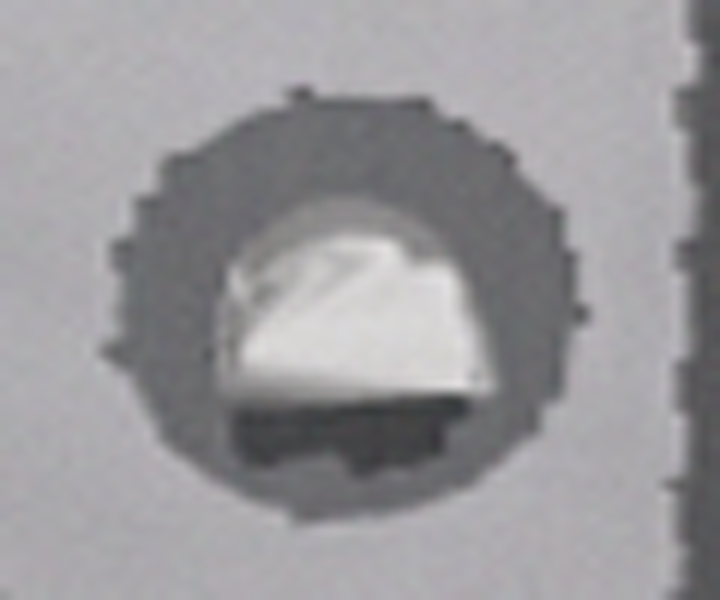

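```bash
python3 -c "
from h import *
z=np.load('o11.npz');W=cam('wrist',dict(tcp_pos=z['p'],orientation=z['q']))
c=lambda x,y:((x+.5)/12-.5+230,(y+.5)/10.9-.5+105)
A,B=[ray(W,c(*p),.158) for p in ((225,398),(490,388))]
d=B-A; print(A,B,np.linalg.norm(d)*1e3); yaw=np.arctan2(d[1],d[0])-np.pi/2; print('flat normal yaw deg',np.degrees(yaw),'heater',np.degrees(HP[2]))
n=np.array([np.cos(yaw),np.sin(yaw),0]); print('axis from flat',(A+B)/2-.002*n,'model',hw(-.02,-.03,.16))
T=ray(W,c(350,200),.13); print('arc back top low',T)
L,Rr,top,bot=[ray(W,c(*p),.13) for p in ((110,310),(578,310),(345,92),(345,520))]
print('boss ctr',(L+Rr)/2,(top+bot)/2, np.linalg.norm(L-Rr),np.linalg.norm(top-bot))
# slot
for n,p in dict(st=hw(-.0495,-.011,.13),sb=hw(.0095,-.011,.13)).items(): print(n,proj(W,p))
print(proj(W,hw(-.02,-.03,.13)))
for q in ((288,88),(286,175)): print('slot obs',ray(W,q,.13))
"
```

```text
[0.59628569 0.10034066 0.158     ] [0.5988702  0.11335685 0.158     ] 13.270305798792958
flat normal yaw deg -11.230661865325338 heater -13.412941984012573
axis from flat [0.59561624 0.10723828 0.158     ] model [np.float64(0.5962365010248802), np.float64(0.10755764738474853), 0.16]
arc back top low [0.58963849 0.10886966 0.13      ]
boss ctr [0.5961794  0.10697453 0.13      ] [0.59620226 0.10703131 0.13      ] 0.02687193277188058 0.02672522911311672
st [[288.02625257  87.47483164]]
sb [[285.36315611 174.3558486 ]]
[[259.04670693 132.86627976]]
slot obs [0.57226558 0.13279995 0.13      ]
slot obs [0.62991376 0.1195442  0.13      ]
```

```bash
python3 -c "
from h import *
a=cv2.imread('pics/w11.png')
A=cv2.convertScaleAbs(cv2.resize(a[190:345,195:310],None,fx=5,fy=5,interpolation=cv2.INTER_CUBIC),alpha=2.2)
cv2.imwrite('pics/w11k.png',A[:,:])
c=r.calibration('wrist');T=c['T_tool_cam'];C=(c['K'],T[:3,:3],T[:3,3])
c=lambda p:(p-[195,190]+.5)*5-.5
for zz in (.0123-.04,):
  for n,P in dict(r1=(.024,-.013,zz),r2=(.024,.013,zz),s1=(-.024,-.013,zz),s2=(-.024,.013,zz),nose=(-.034,0,zz),skL=(0,-.025,.0063),skR=(0,.025,.0063)).items(): print(n,c(proj(C,P)[0]).round(0))
"
```

```text
r1 [128. 189.]
r2 [434. 189.]
s1 [144. 653.]
s2 [419. 653.]
nose [282. 738.]
skL [ 58. 258.]
skR [506. 258.]
```

View pics/w11k.png

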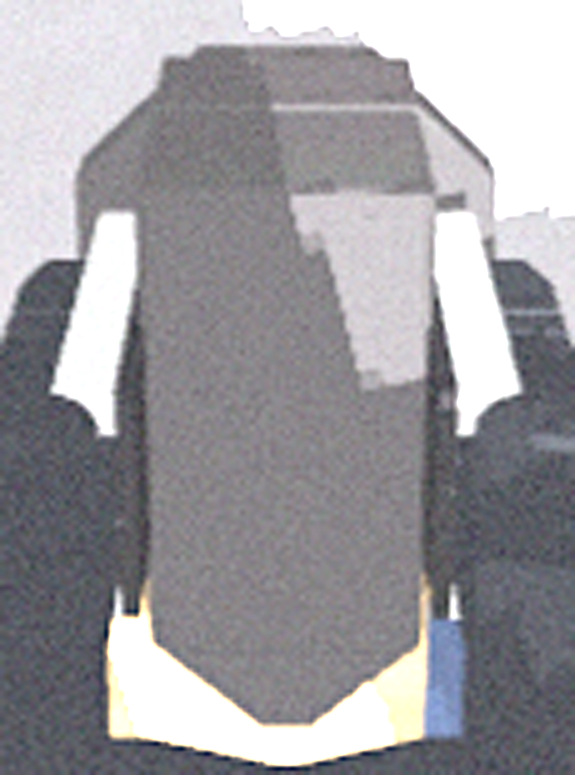

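```bash
python3 -c "
from h import *
from scipy.optimize import least_squares
c=r.calibration('wrist');T=c['T_tool_cam'];C=(c['K'],T[:3,:3],T[:3,3])
uv=np.array([(141,190),(435,190),(152,643),(419,643),(263,723),(313,723)]);uv=(uv+.5)/5-.5+[195,190]
def f(p):
  M=np.array([(.024,-.5*p[4]),(.024,.5*p[4]),(-.024,-.5*p[4]),(-.024,.5*p[4]),(-.034,-p[5]),(-.034,p[5])])
  cs,s=np.cos(p[3]),np.sin(p[3])
  P=np.c_[M@[[cs,s],[-s,cs]]+p[:2],np.full(6,p[2])]
  return (proj(C,P)-uv).ravel()
q=least_squares(f,[0,0,-.0277,0,.025,.002],x_scale=[.01,.01,.01,.1,.01,.01]);print(q.x,np.degrees(q.x[3]),q.fun.round(1))
q0=q.x.copy()
"
```

```text
[-0.00178031  0.00053725 -0.02404898  0.00059242  0.02589294  0.00248652] 0.03394307838539844 [-0.2  0.   0.1  0.1  0.4 -0.3  0.2 -0.3 -0.2  0.3 -0.2  0.3]
```

```bash
python3 -c "
from h import *
Rt=Rdown(np.radians(78.5))
plan([.596,.1069,.195],Rt);plan([.596,.1069,.182],Rt)"
```

```text
turn [-0.0008 -0.0006 -0.0122] shift [2.717e-01 2.150e-02 1.000e-04] deg [-0.1 -0.1 -2.2] mm [54.3  4.3  0. ]
turn [-0.0008 -0.0006 -0.0122] shift [0.2716 0.0216 0.0651] deg [-0.1 -0.1 -2.2] mm [54.3  4.3 13. ]
```

```bash
python3 -m jog '[0,0,-0.012,0.13,0.01,0,0, -0.001,-0.001,-0.012,0.27,0.021,0,0, -0.001,-0.001,-0.012,0.272,0.021,0.05,0, -0.001,-0.001,-0.012,0.272,0.021,0.065,0, -0.001,-0.001,-0.012,0.272,0.021,0.065,0]'; python3 -c "
from h import *
st()
plan([.596,.1069,.178],Rdown(np.radians(78.5)))
f=r.grab_frame('side'); save('s12',f); cv2.imwrite('pics/s12b.png',cv2.resize(cv2.imread('pics/s12.png')[110:180,215:295],None,fx=8,fy=8,interpolation=cv2.INTER_CUBIC))
f=r.grab_frame('scene'); save('c12',f); cv2.imwrite('pics/c12b.png',cv2.resize(cv2.imread('pics/c12.png')[180:250,250:330],None,fx=8,fy=8,interpolation=cv2.INTER_CUBIC))"
```

```text
clock: 11.95
tcp_pos: [0.5965, 0.1058, 0.1826]
orientation: [0.318, 3.123, 0.001]
contact_force: [0.3, -0.4, 0.3]
grip_width: 0.0247
t 11.95 tcp [0.5965 0.1058 0.1826] q [-0.55  0.43  0.35  1.8  -0.18  0.95  1.25] F [ 0.3 -0.4  0.3] w 0.0247
[[-0.98, 0.201, 0.002], [0.201, 0.98, 0.0], [-0.002, 0.001, -1.0]]
turn [ 0.0002  0.0007 -0.0006] shift [0.0035 0.0051 0.0228] deg [ 0.   0.1 -0.1] mm [0.7 1.  4.6]
```

View pics/s12b.png

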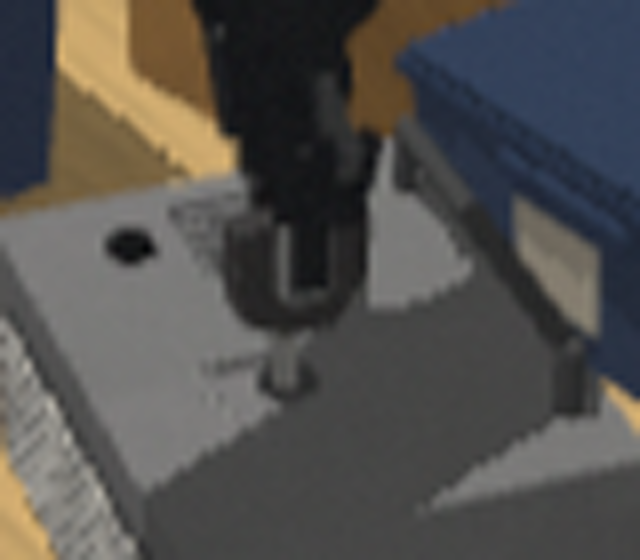

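View pics/c12b.png

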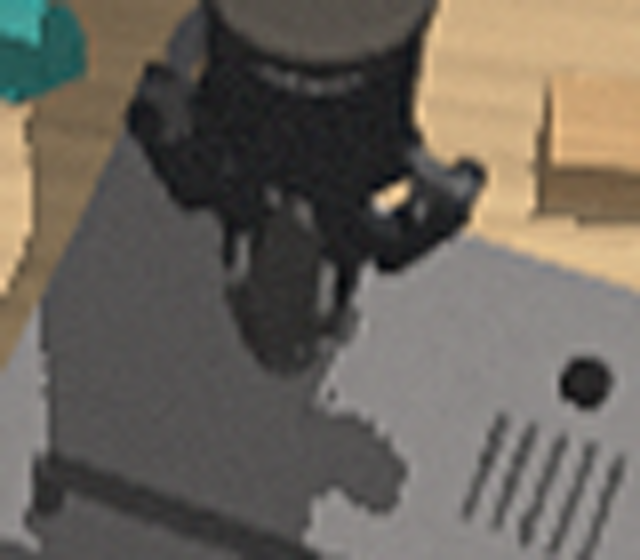

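```bash
python3 -c "
from h import *
D=cam('side');S=cam('scene')
th=np.linspace(0,2*np.pi,90)
for nm,C,o in (('side',D,(215,110)),('scene',S,(250,180))):
  g=lambda p:((p-o+.5)*8-.5)
  for off in (.0123,.016):
    z0=.1826-off
    ring=np.c_[.5961+.025*np.cos(th),.1072+.025*np.sin(th),np.full(90,z0)]
    q=g(proj(C,ring)); print(nm,'ring x',q[:,0].min().round(),q[:,0].max().round(),'y',q[:,1].min().round(),q[:,1].max().round())
  print('nose top/bot',g(proj(C,[.5961+.034*np.cos(-.2),.1072+.034*np.sin(-.2),z0+.04])),'base',g(proj(C,[.5961,.1072,.13])))
"
```

```text
side ring x 222.0 346.0 y 267.0 337.0
side ring x 222.0 346.0 y 275.0 345.0
nose top/bot [[361.57594858 207.90024601]] base [[284.55026164 383.50483546]]
scene ring x 225.0 354.0 y 247.0 358.0
scene ring x 225.0 354.0 y 252.0 363.0
nose top/bot [[265.73928665 324.99078322]] base [[284.56511489 354.16544564]]
```

```bash
python3 -m jog '[0,0.0007,0,0.0035,0.005,0.02,0, 0,0.0007,0,0.0035,0.005,0.045,0, 0,0.0007,0,0.0035,0.005,0.055,0, 0,0.0007,0,0.0035,0.005,0.065,0, 0,0.0007,0,0.0035,0.005,0.065,0]'; python3 -c "
from h import *
st();print(r.get_obs()['moment'])
plan([.596,.1069,.165],Rdown(np.radians(78.5)))"
```

```text
clock: 12.55
tcp_pos: [0.5962, 0.1071, 0.1691]
orientation: [-0.317, -3.125, -0.0]
contact_force: [0.6, 0.6, -1.0]
grip_width: 0.0246
t 12.55 tcp [0.5962 0.1071 0.1691] q [-0.54  0.44  0.35  1.81 -0.19  0.92  1.25] F [ 0.6  0.6 -1. ] w 0.0246
[[-0.98, 0.201, -0.0], [0.201, 0.98, 0.0], [0.0, 0.0, -1.0]]
[ 0.01297932 -0.08731897 -0.04260808]
turn [ 0.0001 -0.0001 -0.0006] shift [ 0.0008 -0.0009  0.0206] deg [ 0.  -0.  -0.1] mm [ 0.2 -0.2  4.1]
```

```bash
python3 -m jog '[0,0,0,0.001,-0.001,0.01,0, 0,0,0,0.001,-0.001,0.02,0, 0,0,0,0.001,-0.001,0.02,0, 0,0,0,0.001,-0.001,0.02,0]'; python3 -c "
from h import *
st();print(r.get_obs()['moment'])
plan([.596,.1069,.165],Rdown(np.radians(78.5)))"
```

```text
clock: 12.95
tcp_pos: [0.5959, 0.1069, 0.1651]
orientation: [-0.318, -3.125, -0.0]
contact_force: [-0.4, 0.4, -0.9]
grip_width: 0.0247
t 12.95 tcp [0.5959 0.1069 0.1651] q [-0.54  0.45  0.35  1.81 -0.19  0.92  1.26] F [-0.4  0.4 -0.9] w 0.0247
[[-0.98, 0.201, -0.0], [0.201, 0.98, 0.0], [0.0, 0.0, -1.0]]
[-0.01497211 -0.04213481  0.01614442]
turn [ 0.0001 -0.0001 -0.0006] shift [-0.0004  0.0002  0.0005] deg [ 0.  -0.  -0.1] mm [-0.1  0.   0.1]
```

```bash
python3 -m jog '[0,0,0,0,0,0.02,0, 0,0,0,0,0,0.03,0, 0,0,0,0,0,0.04,0, 0,0,0,0,0,0.05,0, 0,0,0,0,0,0.05,0, 0,0,0,0,0,0.05,0]'; python3 -c "
from h import *
st();print(r.get_obs()['moment'])"
```

```text
clock: 13.55
tcp_pos: [0.5959, 0.1069, 0.1551]
orientation: [-0.317, -3.125, -0.0]
contact_force: [0.4, 0.8, -0.2]
grip_width: 0.025
t 13.55 tcp [0.5959 0.1069 0.1551] q [-0.54  0.46  0.34  1.82 -0.19  0.9   1.26] F [ 0.4  0.8 -0.2] w 0.025
[[-0.98, 0.201, -0.0], [0.201, 0.98, 0.0], [0.0, 0.0, -1.0]]
[0.01790852 0.04074582 0.01538012]
```

```bash
python3 -m jog '[0,0,0,0,0,0.01,0, 0,0,0,0,0,0.02,0, 0,0,0,0,0,0.03,0, 0,0,0,0,0,0.03,0]'; python3 -c "
from h import *
st();print(r.get_obs()['moment'])"
python3 -m jog '[0,0,0,0,0,0.01,0, 0,0,0,0,0,0.015,0, 0,0,0,0,0,0.015,0]'; python3 -c "
from h import *
st();print(r.get_obs()['moment'])"
```

```text
clock: 13.95
tcp_pos: [0.5962, 0.1069, 0.1494]
orientation: [0.318, 3.125, 0.001]
contact_force: [-1.6, -0.3, 5.7]
grip_width: 0.0245
t 13.95 tcp [0.5962 0.1069 0.1494] q [-0.54  0.47  0.34  1.82 -0.2   0.89  1.26] F [-1.6 -0.3  5.7] w 0.0245
[[-0.98, 0.201, 0.0], [0.201, 0.98, 0.0], [-0.0, 0.0, -1.0]]
[-0.06270837  0.36483936  0.01363197]
clock: 14.25
tcp_pos: [0.5963, 0.1069, 0.1469]
orientation: [0.318, 3.125, 0.001]
contact_force: [-2.5, -0.8, 6.4]
grip_width: 0.0249
t 14.25 tcp [0.5963 0.1069 0.1469] q [-0.54  0.47  0.34  1.82 -0.2   0.88  1.26] F [-2.5 -0.8  6.4] w 0.0249
[[-0.98, 0.201, 0.0], [0.201, 0.98, 0.001], [-0.0, 0.001, -1.0]]
[-0.07197296  0.51587846 -0.04460576]
```

```bash
python3 -m jog '[0,0,0,0,0,0.008,0, 0,0,0,0,0,0.012,0, 0,0,0,0,0,0.012,0, 0,0,0,0,0,0.012,0]' 100; python3 -c "
from h import *
st();print(r.get_obs()['moment'])"
```

```text
clock: 14.65
tcp_pos: [0.5963, 0.1069, 0.1453]
orientation: [0.318, 3.125, 0.002]
contact_force: [-3.9, -0.8, 7.1]
grip_width: 0.0243
t 14.65 tcp [0.5963 0.1069 0.1453] q [-0.54  0.47  0.34  1.82 -0.2   0.88  1.27] F [-3.9 -0.8  7.1] w 0.0243
[[-0.98, 0.201, 0.0], [0.201, 0.98, 0.001], [-0.0, 0.001, -1.0]]
[-0.07319864  0.68367596 -0.00774157]
```

```bash
python3 -m jog '[0,0,0,0.002,0,0.008,0, 0,0,0,0.002,0,0.012,0, 0,0,0,0.002,0,0.012,0, 0,0,0,0.002,0,0.012,0]' 100; python3 -c "
from h import *
st();print(r.get_obs()['moment'])"
```

```text
clock: 15.05
tcp_pos: [0.5965, 0.107, 0.1451]
orientation: [0.318, 3.124, 0.004]
contact_force: [-6.3, -0.4, 17.5]
grip_width: 0.0247
t 15.05 tcp [0.5965 0.107  0.1451] q [-0.53  0.47  0.34  1.83 -0.2   0.87  1.27] F [-6.3 -0.4 17.5] w 0.0247
[[-0.979, 0.202, 0.002], [0.202, 0.979, 0.002], [-0.001, 0.003, -1.0]]
[-0.25727681  1.37932467  0.02213853]
```

```bash
python3 -c "
from h import *
f=r.grab_frame('side'); save('s13',f); cv2.imwrite('pics/s13b.png',cv2.resize(cv2.imread('pics/s13.png')[110:180,215:295],None,fx=8,fy=8,interpolation=cv2.INTER_CUBIC))
f=r.grab_frame('wrist'); save('w13',f); cv2.imwrite('pics/w13b.png',cv2.convertScaleAbs(cv2.imread('pics/w13.png'),alpha=1.6))
f=r.grab_frame('side'); st()"
```

```text
t 15.2 tcp [0.5965 0.107  0.1451] q [-0.53  0.47  0.34  1.83 -0.2   0.87  1.27] F [-5.9 -1.6 17.7] w 0.0247
[[-0.979, 0.202, 0.002], [0.202, 0.979, 0.002], [-0.001, 0.002, -1.0]]
```

View pics/s13b.png

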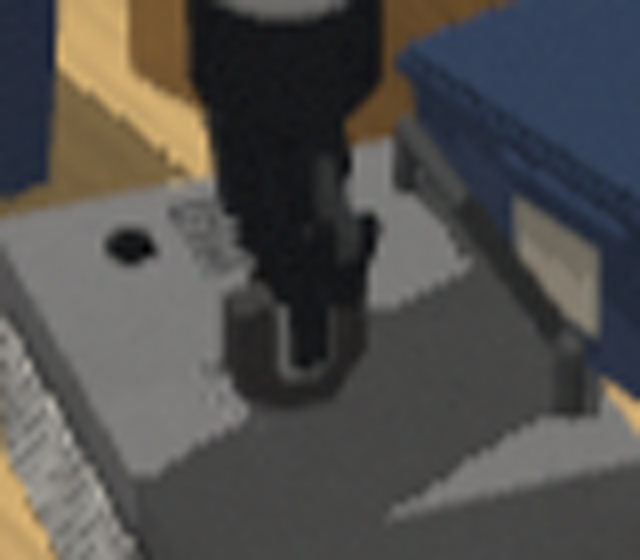

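View pics/w13b.png

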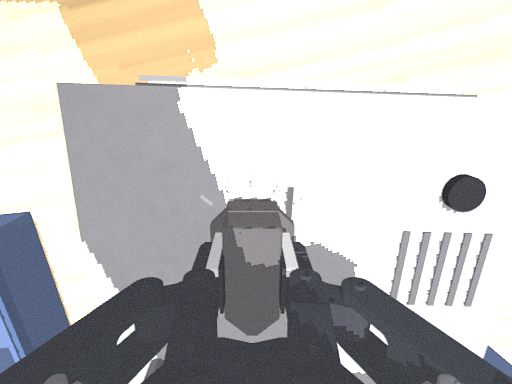

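```bash
python3 -c "
from h import *
print(r.hand_in()); st()"
```

```text
the job is handed in; nothing more can be done
None
the job is handed in; nothing more can be done
```

I drew the lock plate straight up out of the slot and laid it flat in the small blue tote. I then fitted the dark grey pointer knob on the spindle, nose over the flat, pressed it to the stop, and handed in at about 15.2 s with the knob still gripped and pushed.

**Last checks**
- **Plate:** after I let go, the side and wrist pictures showed it lying flat inside the tote.
- **Going on:** the knob slid down about 14 mm without any contact force. The spring then showed as 5.7, 6.4 and 7.1 N.
- **At the stop:** on the final push the force rose to 17.5 N with almost no further travel. It held at 17.7 N over the next 0.15 s. The fingertips were at 145.1 mm, where I expected about 145.3 mm with the knob fully pressed.
- **Grip:** the last wrist picture showed no slip, and the opening was 24.7 mm.

**What disagreed**
- The wrist camera put the knob about 4 mm lower and 2 mm farther along the jaws than the grasp height and position implied. I took a setting between the two, mostly the grasp values, and the knob went on cleanly.
- The flat measured about 2° off the heater's +x, within the measuring error, and I set the knob to about that angle.
- A side force of about 6 N remained at the end, and the small correction I made did not remove it.
- The measured spring force was 5.7 to 7.1 N where the description gives 5 to 9 N; the arm's small force offset could explain part of this.

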